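Isolate the label rail, then push the electronic shelf label home and hold it

TASK

Fit the blue electronic label to the reagent shelf with the rail switched off: first turn the red isolator handle on the service pedestal a quarter turn anticlockwise into its off detent and leave it there. Then lift the blue label out of the stand and push it down behind the lip of the shelf's label rail, into the empty bay between the two white labels and with its screen facing outwards as theirs do, feeling it onto the sprung contact bar until that is pressed well down, without forcing it. Do not let go: finish while still holding the label pressed home, so that a colleague can turn the latches, and leave everything else where it stands.

Things in the scene. Friction and masses are not known exactly. Their poses are not given: they have to be found in the camera images.
- isolator (a joint): Angle of the red rotary isolator handle, rad: 0 = on (as it starts), 1.571 = off, growing anticlockwise seen from above, with stops at both. An over-centre spring keeps it at either stop: up to 0.15 N m against the hand before half-way; beyond half-way it pulls on to off. Let go at 1.1 or more, it snaps to off by itself.
- isolator_grip (a point): Middle of the red grip bar, on its upright turning axis, 122.5 mm above the table. The bar is 62 mm long, 14 mm wide, 26 mm tall (110 to 136 mm above the table); a red disc of 52 mm diameter lies below it. x axis = along the bar (turns with the handle), white mark on its +x end; z up. The space around the bar is free.
- pedestal: Grey service pedestal, 110 x 110 mm and 95 mm tall on a 130 x 130 mm foot, with sockets on its sides, a yellow plate and the red isolator handle on top; fixed. Origin on the table at its centre. With the handle on, the bar lies along the pedestal's x; off, along its y.
- label_blue_center (a point): Centre of the blue electronic label, a stiff upright plate 80 mm wide (its y), 85 mm tall (z), 9 mm thick (x), 64 to 112 g, plain plastic; the lowest 6 mm is tapered to 5 mm thick. Pale screen on its -x face, brass contacts on the bottom edge. It starts upright in one of the stand's three slots, its bottom 8 mm above the table. The upper half is free to grip across its thickness.
- label_blue: The same blue label; origin at the middle of its bottom edge, same axes.
- label_screen (a point): Middle of the blue label's pale screen, on its -x face, 4.5 mm from the label's mid-plane and 54 mm above its bottom edge.
- bay (a point): Middle of the mouth of the empty bay: slot of the aluminium rail on the shelf's front edge, level with the shelf top, 115 mm above the table. x = into the shelf (outside is -x), y = along the rail, z up. The slot is 12.6 mm wide in x from 7 mm below the mouth down, flared to about 24 mm at the mouth; the bay is 90 mm long in y between black dividers 6 mm proud of the mouth.
- contact_bar (a joint): Black sprung bar with brass contacts in the empty bay; the label's bottom edge comes to rest on it. Travel downwards in m: 0 (free, its top 16 mm below the bay's mouth) to 0.007 (stop, 23 mm below). It pushes up with 3 N at first touch plus 1 N per mm, 10 N at the stop, and lifts a label that is let go. Pressed well down = 0.0045 or more.
- shelf: White reagent shelf 320 mm wide (y), 115 mm tall, reaching 204 mm back from the slot (+x), fixed; it carries the rail and the bar. Origin on the table right under point bay, same axes. White labels, 80 mm wide, stand in the next bays, 96 mm to either side, 64 mm above the mouth, screens to -x. The shelf top behind the bay is clear for 70 mm.
- stand: Grey slotted stand for three labels, 190 mm (x) by 104 mm (y), fixed; origin on the table at its centre. Slots 62 mm apart along x, 11 mm wide, their walls 34 mm tall: the labels sit 26 mm deep and must be lifted straight up 30 mm to clear it.
- label_orange_center (a point): Centre of an orange label of the same size in the stand: leave it.
- label_yellow_center (a point): Centre of a yellow label of the same size in the stand: leave it.
- tube_rack: Red rack with small clear tubes, 75 x 115 mm, 50 mm tall, origin under its centre: leave it.
- tip_box: Teal and yellow box with a clear lid, 85 x 120 mm, 65 mm tall, towards the back of the shelf, origin under its centre: leave it.
- reagent_bottle: Amber bottle, 60 mm diameter, 105 mm tall, towards the back of the shelf, origin under its centre: leave it.
- beaker: Glass beaker, 68 mm diameter, 85 mm tall, on the table, origin under its centre: leave it.
- marker: Black marker pen with green cap, 118 x 14 mm, lying on the table, origin under its centre: leave it.
- parafilm: Paper-white roll standing on the table, 56 mm diameter, 50 mm tall, origin under its centre: leave it.
There are look-alikes about, which are no part of the job. There is more than one size of the part that bears label_yellow_center; the job needs the middle-sized.

How it is judged:
By the outcome, as a careful person would: the job done as asked, in the order asked, and still so for the second after the job is handed in, while the arm keeps its last pose, push and grip.
It also fails if it takes over 58 s, if anything falls off the work surface, if the arm or the gripper's body presses on something with over 40 N, if the wrist force passes 120 N, or if a joint passes its speed limit or range.

ROBOT

A 6-joint arm with a two-finger parallel gripper is mounted at the origin on the work surface. World frame = base frame: x ahead of the robot, y to its left, z up, the work surface at z = 0. Lengths are in mm, angles in rad, forces in N, time in s.
With the tool pointing down it reaches from about 350 to 725 mm from the base axis. Payload 6 kg.
Tool frame: the origin (TCP) lies on the centre line of the jaws, within the pads' length; the fingertips stand ctrl.finger_overhang ahead of it and the grasp point (between the pads) lies 3 mm ahead of it (ctrl.finger_overhang is the distance from the TCP to the fingertips, in mm); z points along the fingers, x is the direction in which the jaws open and shut, and the axes are right-handed (so a half turn about z gives the same grasp; the last joint's range is limited). The gripper opens to 85 mm and grips with 20 to 120 N. Pads are 22 mm wide; open, the fingers measure 114 mm over their backs; the gripper's body (76 mm by 85 mm) begins 54 mm behind the grasp point. The pads swing forward as they close: fully open they stand 13 mm farther back than shut.
Start: joints at [1.57, 0.04, 0.085, 0, -1.615, -0.334], TCP at [197.121, 566.674, 253.261] pointing down, gripper open.
Joint ranges: [-2.56, 2.56], [-1.29, 2.01], [-1.08, 1.49], [-3.29, 1.98], [-2.81, -0.18], [-2.99, 2.99]. Speed limits (rad/s): [2.57, 2.57, 3.01, 3.14, 3.14, 3.14].

INTERFACE

Orientations are given as a rotation vector (axis times angle).
In Python, from plant import ctrl gives the robot as it stands. The module is installed in compiled form; this text tells all that it offers.
- The arm moves only by the shell command python3 -m inch 'ROWS' [FORCE]. ROWS is JSON, a list of rows, each a list of 3 entries, a list of its own where there are three numbers: the shift along the tool's x, y, z in m, then the turn, a rotation vector about the tool's x, y, z in degrees, then the opening, from -1 (shut) to 1 (fully open). A call has exactly 10 rows; each row shifts and turns the pose as measured when the row begins, along the tool's axes as they then stand; what a row does not reach is not made up. A row lasts 1/12 s, in which the tool goes at most 41.7 mm and 7.16 degrees, less where a joint would pass 70% of its speed; a pose out of reach is approached as far as the arm can. A call is refused whole if a number of a shift passes 0.0417 or a number of a turn 7.16, either way. A call with a gripper value outside its range is refused whole. The fingers move at their own pace and stop on an object; FORCE is the grip in N (left out, the last holds). Time passes only in rows, so rows that do not move let the fingers close, or fill a call up. It gives the time, the measured TCP pose, the force and the opening at its end, in the units of the state.
- ctrl.get_obs(): the state, without advancing time (a new reading comes with each control period).
- ctrl.capture(name): name is "side" or "top" or "wrist"; returns the picture (384x512x3 uint8, blue, green, red); there is no depth.
- ctrl.calibration(name): a dict with "vfov" (degrees; the focal length in pixels is half the picture's height over the tangent of half this angle, whatever the lens; pixels are square), "cx", "cy" (the principal point, pixels), "world_from_camera" (4x4, takes a point from camera to world coordinates). Camera axes: x right, y down, z forward; pixel columns grow to the right and rows downward; lengths in mm; the calibration is good to about 2 mm. The wrist camera is an equidistant fisheye: a pixel r from the principal point sees the ray r / f radians off the axis. A picture is of the moment at which its call begins: read the wrist's pose just before it. calibration takes no time and is no camera call; for the wrist camera it gives the pose at the moment of the call.
- ctrl.close_job(): hands the job in, once; it reports no verdict.
The state is a dict: "clock": time; "joint_pos": joint angles; "joint_velocities": joint speeds; "joint_torque": joint torques, N m; "tool_pos": TCP position; "ee_rot": TCP orientation; "contact_force": force on the tool from outside, world axes, zero at the start; "wrist_torque": the same for the moment, N m; "finger_gap": finger opening in mm.
Only numpy, scipy, OpenCV 4.12 (cv2) and the standard library are available. Lean on these libraries where they do the work, as an engineer would, in place of code of your own. Each camera call takes 0.05 s, during which the arm holds its last target.

## Working session

There is one attempt and no reset: what is moved stays moved. The work goes in short steps, Python scripts to look and compute and a shell command to move; the robot and the scene stay as the last step left them, time stands still between calls to the robot, and variables do not carry over. Pictures are saved under pics/ and viewed, and the job is handed in when it is done.

```bash
mkdir -p pics; ls; python3 - <<'E'
from plant import ctrl
import cv2, numpy as np
o=ctrl.get_obs(); print(o, ctrl.finger_overhang)
for n in ("side","top","wrist"):
    c=ctrl.calibration(n); print(n,c)
    cv2.imwrite(f"pics/{n}0.png",ctrl.capture(n))
E
```

```text
pics
{'clock': 0.0, 'joint_pos': array([ 1.56967684e+00,  4.08208024e-02,  8.38134469e-02, -4.51734973e-04,
       -1.61547288e+00, -3.33666195e-01]), 'joint_velocities': array([ 1.45923893e-03, -1.04324609e-03,  5.43345817e-04, -2.51640997e-03,
        5.43040501e-04,  2.68613819e-05]), 'joint_torque': array([ 2.96565786e-04, -3.68201458e+01,  3.47409511e+01,  6.93209276e+00,
       -5.35858475e-03,  1.10444912e-06]), 'tool_pos': array([196.98765528, 566.44689983, 252.27751358]), 'ee_rot': array([ 1.81951792e+00, -2.55939611e+00,  1.74197786e-03]), 'contact_force': array([-0.77160449,  0.01022301,  0.14053232]), 'wrist_torque': array([0.01857008, 0.02453652, 0.02927456]), 'finger_gap': 85.11194340632052} 22.0
side {'vfov': 56.64514171939529, 'cx': 257.8117401695404, 'cy': 192.20010203118662, 'world_from_camera': array([[ 9.42638808e-01, -2.13072952e-01,  2.56966912e-01,
         3.30750675e+02],
       [-3.33572344e-01, -6.30559705e-01,  7.00802361e-01,
        -6.53941938e+02],
       [ 1.27109525e-02, -7.46320558e-01, -6.65465294e-01,
         7.20325940e+02],
       [ 0.00000000e
[... 261 characters left out ...]
   [-9.99774838e-01,  1.65795731e-02,  1.32435385e-02,
        -3.36985934e+01],
       [-1.54987360e-02, -1.44265188e-01, -9.89417680e-01,
         1.16412648e+03],
       [ 0.00000000e+00,  0.00000000e+00,  0.00000000e+00,
         1.00000000e+00]])}
wrist {'vfov': 65.70646984690485, 'cx': 260.3949779077712, 'cy': 191.06789237972498, 'world_from_camera': array([[-3.28759141e-01, -9.04451176e-01, -2.71818868e-01,
         2.65909744e+02],
       [-9.44412721e-01,  3.15282619e-01,  9.31744707e-02,
         5.42578105e+02],
       [ 1.42800508e-03,  2.87341156e-01, -9.57827240e-01,
         3.72954303e+02],
       [ 0.00000000e+00,  0.00000000e+00,  0.00000000e+00,
         1.00000000e+00]])}
```

View pics/side0.png

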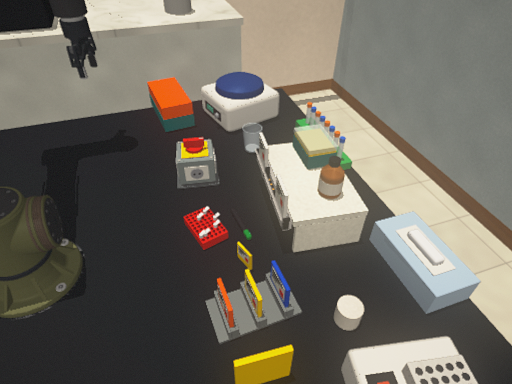

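View pics/top0.png

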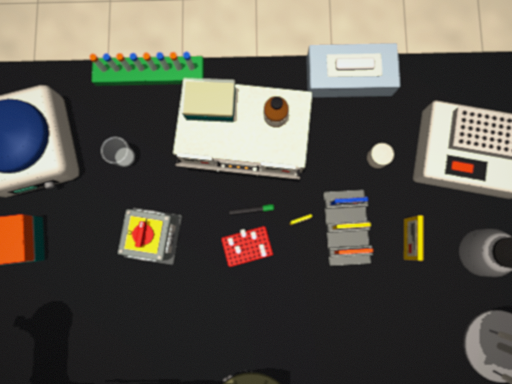

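View pics/wrist0.png

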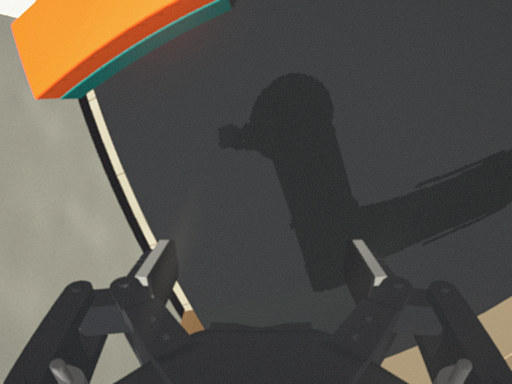

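```bash
python3 - <<'E'
import cv2, numpy as np
s=cv2.imread('pics/side0.png'); t=cv2.imread('pics/top0.png')
def crop(im,x0,y0,x1,y1,k,n): cv2.imwrite('pics/'+n,cv2.resize(im[y0:y1,x0:x1],None,fx=k,fy=k,interpolation=cv2.INTER_CUBIC))
crop(s,165,130,365,345,2.78,'s_z.png') 
crop(t,110,140,390,280,2.8,'t_z.png')
E
```

```text
(no output)
```

View pics/s_z.png

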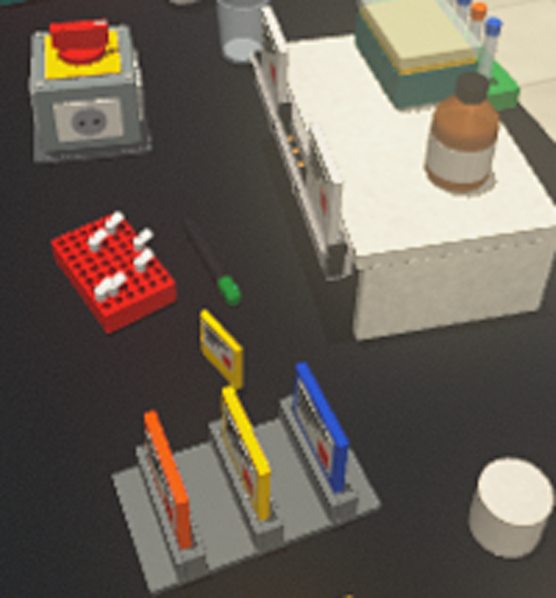

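View pics/t_z.png

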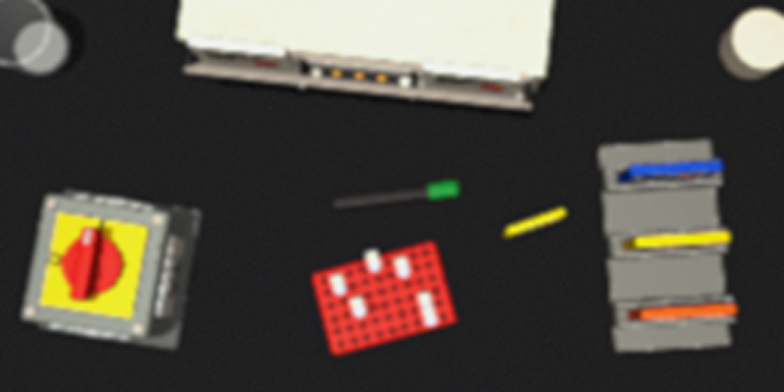

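```bash
python3 - <<'E'
import cv2, numpy as np
s=cv2.imread('pics/side0.png'); t=cv2.imread('pics/top0.png')
def crop(im,x0,y0,x1,y1,k): 
    r=cv2.resize(im[y0:y1,x0:x1],None,fx=k,fy=k,interpolation=cv2.INTER_CUBIC)
    for x in range((x0+9)//10*10,x1,10):
        cv2.putText(r,str(x),(int((x-x0+.5)*k),8),0,.3,(0,255,0)); cv2.line(r,(int((x-x0+.5)*k),8),(int((x-x0+.5)*k),14),(0,255,0))
    for y in range((y0+9)//10*10,y1,10):
        cv2.putText(r,str(y),(0,int((y-y0+.5)*k)),0,.3,(0,255,0)); cv2.line(r,(18,int((y-y0+.5)*k)),(24,int((y-y0+.5)*k)),(0,255,0))
    return r
def pair(a,b,n):
    h=max(a.shape[0],b.shape[0]); o=np.zeros((h,a.shape[1]+b.shape[1]+4,3),np.uint8)
    o[:a.shape[0],:a.shape[1]]=a; o[:b.shape[0],a.shape[1]+4:]=b; print(o.shape); cv2.imwrite('pics/'+n,o)
pair(crop(t,115,200,185,270,6),crop(s,170,130,220,190,7),'p_iso.png')
pair(crop(t,325,185,375,230,8),crop(s,262,255,305,320,8),'p_blue.png')
pair(crop(t,172,145,302,185,6)[:, :],crop(s,250,125,252,127,1),'p_bayt.png')
cv2.imwrite('pics/p_bays.png',crop(s,250,130,300,235,5.6))
E
```

```text
(420, 774, 3)
(520, 748, 3)
(240, 786, 3)
```

View pics/p_iso.png

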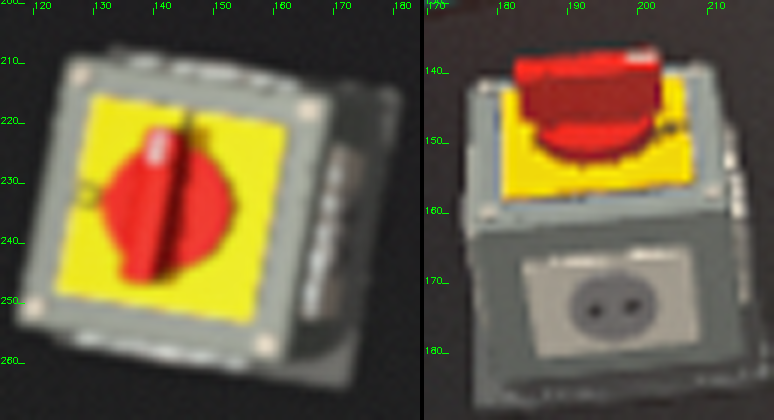

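View pics/p_blue.png

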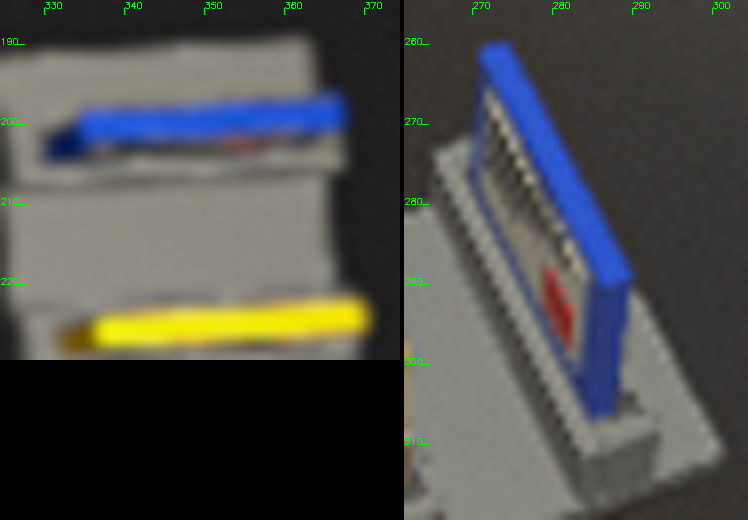

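View pics/p_bayt.png

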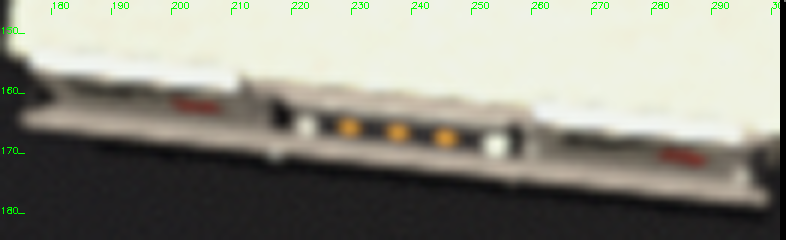

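View pics/p_bays.png

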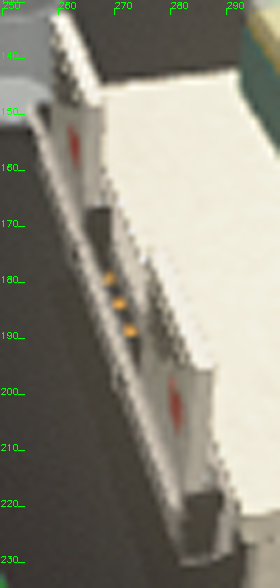

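```bash
cat > h.py <<'E'
import numpy as np, cv2
from plant import ctrl
from scipy.spatial.transform import Rotation as R
def ray(c,p,fish=False):
    f=192/np.tan(np.radians(c['vfov']/2)); d=np.array([p[0]-c['cx'],p[1]-c['cy']])
    if fish:
        r=np.hypot(*d); th=r/f; v=np.array([*(np.sin(th)*d/max(r,1e-9)),np.cos(th)])
    else: v=np.array([d[0]/f,d[1]/f,1]); v/=np.linalg.norm(v)
    T=c['world_from_camera']; return T[:3,3],T[:3,:3]@v
def tri(rays):
    A=np.zeros((3,3));b=np.zeros(3)
    for o,d in rays:
        P=np.eye(3)-np.outer(d,d);A+=P;b+=P@o
    x=np.linalg.solve(A,b); return x.round(1),[round(float(np.linalg.norm((np.eye(3)-np.outer(d,d))@(x-o))),1) for o,d in rays]
def atz(r,z): o,d=r; return (o+d*(z-o[2])/d[2]).round(1)
def proj(c,X,fish=False):
    T=c['world_from_camera']; v=T[:3,:3].T@(np.asarray(X,float)-T[:3,3]); f=192/np.tan(np.radians(c['vfov']/2))
    if fish:
        r=np.hypot(v[0],v[1]); th=np.arctan2(r,v[2]); return np.array([c['cx']+f*th*v[0]/r,c['cy']+f*th*v[1]/r])
    return np.array([c['cx']+f*v[0]/v[2],c['cy']+f*v[1]/v[2]])
E
python3 - <<'E'
from h import *
t=ctrl.calibration('top');s=ctrl.calibration('side')
for n,a,b,z in [('iso',(138.7,233.6),(191.7,139.2),136),('blueL',(334,200.5),(272.5,260.5),93),('blueR',(366.5,198.5),(286.5,289),93),
 ('c1',(228,166),(268,180),99),('c2',(236.2,166.8),(269.5,184.3),99),('c3',(244.5,167.8),(271.5,189),99)]:
    print(n,tri([ray(t,a),ray(s,b)]),atz(ray(t,a),z),atz(ray(s,b),z))
for p in [(140.6,221.2),(136.8,246)]: print(atz(ray(t,p),136))
for p in [(221,165.5),(252.5,169)]: print(atz(ray(t,p),99))
for p in [(174,164),(298,177.5)]: print('rail',atz(ray(t,p),115))
o=ctrl.get_obs(); print(R.from_rotvec(o['ee_rot']).as_matrix().round(3))
E
```

```text
iso (array([452.9, 253.1, 130.5]), [1.7, 1.7]) [454.3 251.4 136. ] [450.1 244.9 136. ]
blueL (array([ 529.6, -211.7,   89.3]), [0.3, 0.3]) [ 529.  -211.1   93. ] [ 528.7 -214.4   93. ]
blueR (array([ 531.4, -289.8,   91.8]), [1.3, 1.3]) [ 532.6 -289.9   93. ] [ 529.7 -290.4   93. ]
c1 (array([617.9,  46.5,  91.9]), [1.0, 1.0]) [617.6  45.7  99. ] [613.7  38.6  99. ]
c2 (array([614.9,  26.2,  93.6]), [1.3, 1.3]) [615.2  25.6  99. ] [611.1  20.4  99. ]
c3 (array([612.3,   5.7,  94.3]), [0.9, 0.9]) [612.4   5.3  99. ] [609.3   0.8  99. ]
[483.  247.6 136. ]
[425.8 255.2 136. ]
[619.1  62.9  99. ]
[609.  -14.3  99. ]
rail [621.7 175.4 115. ]
rail [ 583.4 -123.5  115. ]
[[-0.329 -0.944 -0.   ]
 [-0.944  0.329 -0.001]
 [ 0.001 -0.    -1.   ]]
```

```bash
python3 -m inch '[[[0,0,0],[0,0,-6],1],[[0,0,0],[0,0,-6],1],[[0.026,-0.0275,0],[0,0,0],1],[[0.026,-0.0275,0],[0,0,0],1],[[0.026,-0.0275,0],[0,0,0],1],[[0.026,-0.0275,0],[0,0,0],1],[[0.026,-0.0275,0],[0,0,0],1],[[0.026,-0.0275,0],[0,0,0],1],[[0.026,-0.0275,0],[0,0,0],1],[[0.026,-0.0275,0],[0,0,0],1]]'
cat >> h.py <<'E'
def to(target, yaw=None):
    "print tool-frame shift to world TCP target and yaw turn (tool z deg); yaw of tool x"
    o=ctrl.get_obs(); M=R.from_rotvec(o['ee_rot']).as_matrix(); p=o['tool_pos']
    y=np.degrees(np.arctan2(M[1,0],M[0,0]))
    print('t',round(o['clock'],2),'pos',p.round(1),'yaw',round(y,2),'zax',M[:,2].round(4),'F',o['contact_force'].round(2),'M',o['wrist_torque'].round(3),'gap',round(o['finger_gap'],1),'j',o['joint_pos'].round(2))
    if target is not None:
        print('shift tool',(M.T@(np.asarray(target)-p)).round(1), 'turn z', None if yaw is None else round(-((yaw-y+180)%360-180),2))
        if yaw is not None:
            c,s=np.cos(np.radians(yaw)),np.sin(np.radians(yaw)); N=np.array([[c,s,0],[s,-c,0],[0,0,-1]])
            print('shift tool after turn',(N.T@(np.asarray(target)-p)).round(1),'full turn rotvec',np.degrees(R.from_matrix(M.T@N).as_rotvec()).round(2))
E
python3 -c "
from h import *
to([453.5,250,252],-97.6)"
```

```text
clock: 0.98
tool_pos: [393.5, 328.8, 247.0]
ee_rot: [2.098, -2.325, 0.007]
contact_force: [1.5, 1.1, 0.4]
finger_gap: 85.2
t 0.98 pos [393.5 328.8 247. ] yaw -95.88 zax [-0.0042 -0.0099 -0.9999] F [1.45 1.09 0.37] M [ 0.161 -0.154  0.012] gap 85.2 j [ 1.09 -0.19 -0.14  0.   -1.63  0.38]
shift tool [ 72.2 -67.8  -4.5] turn z 1.72
shift tool after turn [ 70.1 -69.9  -5. ] full turn rotvec [ 0.18 -0.59  1.72]
```

```bash
python3 -m inch '[[[0.024,-0.0226,-0.002],[0.06,-0.2,0.6],1],[[0.024,-0.0226,-0.002],[0.06,-0.2,0.6],1],[[0.024,-0.0226,-0.002],[0.06,-0.2,0.6],1],[[0,0,0],[0,0,0],1],[[0,0,0],[0,0,0],1],[[0,0,0],[0,0,0],1],[[0,0,0],[0,0,0],1],[[0,0,0],[0,0,0],1],[[0,0,0],[0,0,0],1],[[0,0,0],[0,0,0],1]]' 30
python3 -c "
from h import *
to([453.5,250,252],-97.6)
c=ctrl.calibration('wrist');np.save('c1.npy',c,allow_pickle=True)
cv2.imwrite('pics/w1.png',ctrl.capture('wrist'))"
```

```text
clock: 1.82
tool_pos: [456.2, 241.1, 251.8]
ee_rot: [2.059, -2.37, -0.0]
contact_force: [0.4, 0.5, 0.1]
finger_gap: 85.6
t 1.82 pos [456.2 241.1 251.8] yaw -98.02 zax [-0.0019 -0.0015 -1.    ] F [0.4  0.46 0.11] M [ 0.059 -0.01   0.025] gap 85.6 j [ 0.88 -0.18 -0.13 -0.   -1.63  0.55]
shift tool [-8.5  4.  -0.2] turn z -0.42
shift tool after turn [-8.5  3.9 -0.2] full turn rotvec [ 0.09 -0.1  -0.42]
```

View pics/w1.png

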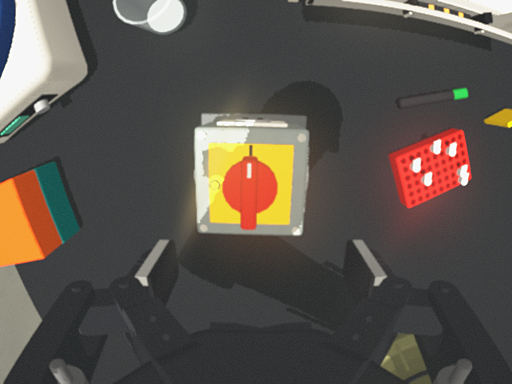

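```bash
python3 - <<'E'
from h import *
im=cv2.imread('pics/w1.png')
cv2.imwrite('pics/w1z.png',cv2.resize(im[145:240,195:310],None,fx=6,fy=6,interpolation=cv2.INTER_CUBIC))
E
```

```text
(no output)
```

View pics/w1z.png

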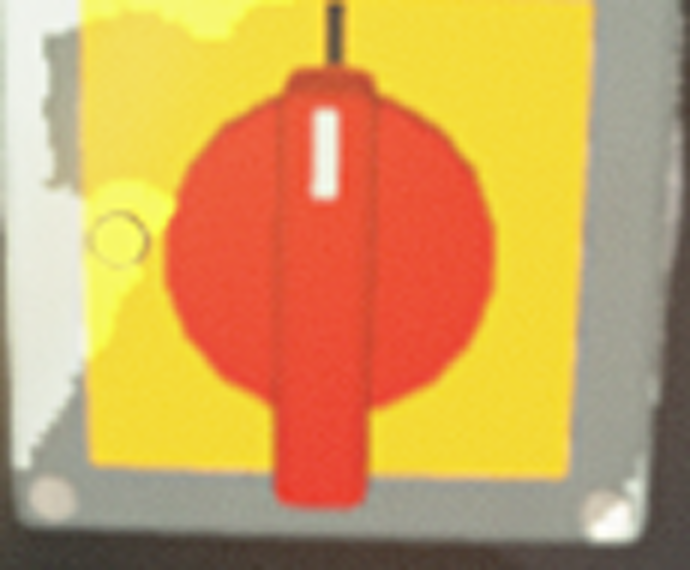

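```bash
python3 - <<'E'
from h import *
c=np.load('c1.npy',allow_pickle=True).item(); t=ctrl.calibration('top')
for a in (0,.5):
    A=(195+328/6-a,145+93/6-a);B=(195+320.5/6-a,145+505/6-a)
    a1,b1=atz(ray(c,A,1),136),atz(ray(c,B,1),136); d=a1-b1
    print(a1,b1,(a1+b1)/2,np.linalg.norm(d),np.degrees(np.arctan2(d[1],d[0])))
M=(np.array(A)+B)/2
print(tri([ray(c,A,1),ray(t,(140.6,221.2))]),tri([ray(c,B,1),ray(t,(136.8,246))]))
E
```

```text
[484.8 245.6 136. ] [425.3 255.8 136. ] [455.05 250.7  136.  ] 60.367955075519994 -9.727578551401619
[485.3 245.9 136. ] [425.8 256.1 136. ] [455.55 251.   136.  ] 60.367955075519994 -9.727578551401619
(array([484. , 247.1, 133.9]), [1.4, 1.4]) (array([425.6, 255.8, 135.2]), [0.4, 0.4])
```

```bash
python3 -c "
from h import *
to([455,251,150],-99)"
```

```text
t 1.87 pos [456.3 241.1 251.7] yaw -98.02 zax [-0.0019 -0.0014 -1.    ] F [ 0.42  0.08 -0.61] M [ 0.015 -0.029  0.044] gap 85.7 j [ 0.88 -0.18 -0.13 -0.   -1.63  0.55]
shift tool [ -9.8   2.4 101.7] turn z 0.98
shift tool after turn [ -9.5   2.8 101.7] full turn rotvec [ 0.09 -0.1   0.98]
```

```bash
python3 -m inch '[[[-0.005,0.0014,0],[0,0,0.5],1],[[-0.005,0.0014,0],[0,0,0.5],1],[[0,0,0.025],[0,0,0],1],[[0,0,0.025],[0,0,0],1],[[0,0,0.025],[0,0,0],1],[[0,0,0.02],[0,0,0],1],[[0,0,0.005],[0,0,0],1],[[0,0,0],[0,0,0],1],[[0,0,0],[0,0,0],1],[[0,0,0],[0,0,0],1]]' 40
python3 -c "
from h import *
to([455,251,137],-99)
c=ctrl.calibration('wrist');np.save('c2.npy',c,allow_pickle=True)
cv2.imwrite('pics/w2.png',ctrl.capture('wrist'))"
```

```text
clock: 2.7
tool_pos: [454.4, 257.6, 151.2]
ee_rot: [-2.038, 2.387, -0.0]
contact_force: [-0.1, 0.9, 0.5]
finger_gap: 85.4
t 2.7 pos [454.4 257.6 151.2] yaw -99.04 zax [ 0.0023  0.0018 -1.    ] F [-0.11  0.86  0.52] M [0.011 0.023 0.051] gap 85.4 j [ 0.9  -0.16 -0.29  0.   -1.44  0.51]
shift tool [ 6.4 -1.6 14.2] turn z -0.04
shift tool after turn [ 6.4 -1.6 14.2] full turn rotvec [-0.11  0.12 -0.04]
```

View pics/w2.png

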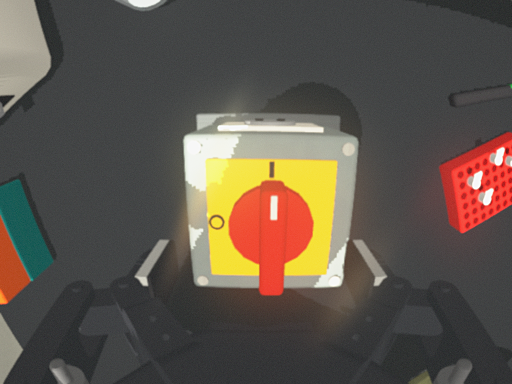

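```bash
python3 - <<'E'
from h import *
c=np.load('c2.npy',allow_pickle=True).item();c1=np.load('c1.npy',allow_pickle=True).item()
A,B=(273,188),(271,292)
a1,b1=atz(ray(c,A,1),136),atz(ray(c,B,1),136); d=a1-b1
print(a1,b1,(a1+b1)/2,np.linalg.norm(d),np.degrees(np.arctan2(d[1],d[0])))
print(tri([ray(c,A,1),ray(c1,(249.4,160.2),1)]),tri([ray(c,B,1),ray(c1,(248.2,229),1)]))
E
```

```text
[486.8 246.3 136. ] [427.6 255.9 136. ] [457.2 251.1 136. ] 59.973327404772185 -9.211026540816665
(array([482.5, 246.5, 121.5]), [0.2, 0.2]) (array([422.3, 256.5, 128.7]), [0.1, 0.1])
```

```bash
python3 -m inch '[[[0.0065,-0.0025,0],[0,0,0],1],[[0,0,0.007],[0,0,0],1],[[0,0,0.007],[0,0,0],1],[[0,0,0],[0,0,0],1],[[0,0,0],[0,0,0],1],[[0,0,0],[0,0,0],1],[[0,0,0],[0,0,0],0],[[0,0,0],[0,0,0],0],[[0,0,0],[0,0,0],-0.4],[[0,0,0],[0,0,0],-0.4]]' 40
python3 -c "
from h import *
to([455.3,251,137],-99.2)"
```

```text
clock: 3.58
tool_pos: [457.7, 251.1, 140.3]
ee_rot: [-2.032, 2.383, 0.0]
contact_force: [0.6, -0.6, 1.1]
finger_gap: 39.2
t 3.58 pos [457.7 251.1 140.3] yaw -99.07 zax [ 0.0076  0.0065 -1.    ] F [ 0.62 -0.59  1.06] M [-0.028  0.021 -0.017] gap 39.2 j [ 0.89 -0.16 -0.32  0.   -1.41  0.52]
shift tool [0.5 2.4 3.3] turn z 0.13
shift tool after turn [0.4 2.4 3.3] full turn rotvec [-0.37  0.44  0.12]
```

```bash
python3 -m inch '[[[0,0.002,0.0025],[-0.3,0.4,0],-0.4],[[0,0,0],[0,0,0],-0.4],[[0,0,0],[0,0,0],-0.6],[[0,0,0],[0,0,0],-0.8],[[0,0,0],[0,0,0],-1],[[0,0,0],[0,0,0],-1],[[0,0,0],[0,0,0],-1],[[0,0,0],[0,0,0],-1],[[0,0,0],[0,0,0],-1],[[0,0,0],[0,0,0],-1]]' 30
python3 -c "
from h import *
to([455.3,251,137],-99.2)"
```

```text
clock: 4.42
tool_pos: [455.5, 251.3, 137.7]
ee_rot: [-2.038, 2.39, -0.001]
contact_force: [-0.1, -0.8, -0.6]
finger_gap: 13.0
t 4.42 pos [455.5 251.3 137.7] yaw -99.09 zax [ 5.e-04 -5.e-04 -1.e+00] F [-0.14 -0.82 -0.64] M [-0.05   0.098 -0.065] gap 13.0 j [ 0.89 -0.16 -0.32  0.   -1.41  0.52]
shift tool [0.4 0.1 0.7] turn z 0.11
shift tool after turn [0.4 0.1 0.7] full turn rotvec [-0.03 -0.03  0.11]
```

```bash
python3 -m inch '[[[0,0,0],[0,0,-5],-1],[[0,0,0],[0,0,-5],-1],[[0,0,0],[0,0,-5],-1],[[0,0,0],[0,0,-5],-1],[[0,0,0],[0,0,-5],-1],[[0,0,0],[0,0,-5],-1],[[0,0,0],[0,0,-5],-1],[[0,0,0],[0,0,-5],-1],[[0,0,0],[0,0,-5],-1],[[0,0,0],[0,0,-5],-1]]'
python3 -c "
from h import *
to([455.3,251,137],-9.2)"
```

```text
clock: 5.25
tool_pos: [455.2, 252.1, 137.7]
ee_rot: [-2.882, 1.248, 0.001]
contact_force: [0.7, 0.4, 0.3]
finger_gap: 13.2
t 5.25 pos [455.2 252.1 137.7] yaw -46.85 zax [ 1.0e-04  1.1e-03 -1.0e+00] F [0.66 0.44 0.29] M [-0.078  0.171 -0.022] gap 13.2 j [ 0.89 -0.16 -0.32 -0.   -1.41  1.43]
shift tool [0.8 0.7 0.7] turn z -37.65
shift tool after turn [0.2 1.  0.7] full turn rotvec [-6.000e-02  3.000e-02 -3.765e+01]
```

```bash
python3 -m inch '[[[0,0,0],[0,0,-5],-1],[[0,0,0],[0,0,-5],-1],[[0,0,0],[0,0,-5],-1],[[0,0,0],[0,0,-5],-1],[[0,0,0],[0,0,-5],-1],[[0,0,0],[0,0,-5],-1],[[0,0,0],[0,0,-4],-1],[[0,0,0],[0,0,0],-1],[[0,0,0],[0,0,0],-1],[[0,0,0],[0,0,0],-1]]'
python3 -c "
from h import *
to([455.3,251,137],-9.2)"
```

```text
clock: 6.08
tool_pos: [454.7, 252.3, 137.7]
ee_rot: [-3.126, 0.3, 0.002]
contact_force: [0.0, -0.7, 0.2]
finger_gap: 13.5
t 6.08 pos [454.7 252.3 137.7] yaw -10.95 zax [-9.0e-04  1.2e-03 -1.0e+00] F [ 0.05 -0.67  0.22] M [-0.106  0.068  0.059] gap 13.5 j [ 0.89 -0.16 -0.31 -0.   -1.41  2.06]
shift tool [0.8 1.2 0.7] turn z -1.75
shift tool after turn [0.8 1.2 0.7] full turn rotvec [-0.06  0.06 -1.75]
```

```bash
python3 -m inch '[[[0,0,0],[0,0,0],0],[[0,0,0],[0,0,0],0],[[0,0,0],[0,0,0],0],[[0,0,0],[0,0,0],0],[[0,0,0],[0,0,0],0],[[0,0,-0.02],[0,0,0],0],[[0,0,-0.03],[0,0,0],0],[[0,0,-0.035],[0,0,0],0],[[0,0,-0.035],[0,0,0],0],[[0,0,-0.02],[0,0,0],0]]'
python3 -c "
from h import *
to([531,-250,240],-177.4)
cv2.imwrite('pics/w3.png',ctrl.capture('wrist'))"
```

```text
clock: 6.92
tool_pos: [452.9, 250.5, 275.6]
ee_rot: [3.118, -0.309, -0.016]
contact_force: [0.2, -0.1, -0.3]
finger_gap: 42.7
t 6.92 pos [452.9 250.5 275.6] yaw -11.32 zax [-0.0109 -0.0071 -0.9999] F [ 0.23 -0.08 -0.29] M [-0.    -0.117  0.011] gap 42.7 j [ 0.89 -0.16 -0.07 -0.   -1.68  2.05]
shift tool [175.2 475.1  38.3] turn z 166.08
shift tool after turn [ -55.3 -503.5   35.6] full turn rotvec [  0.87  -0.66 166.07]
```

View pics/w3.png

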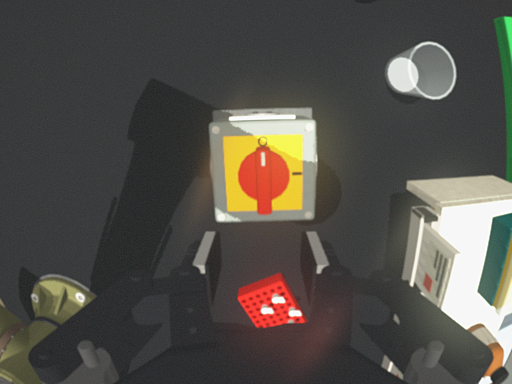

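```bash
python3 -m inch '[[[0,0,0],[0,0,7.1],0],[[0,0,0],[0,0,7.1],0],[[0,0,0],[0,0,7.1],0],[[0,0,0],[0,0,7.1],0],[[0,0,0],[0,0,7.1],0],[[0,0,0],[0,0,7.1],0],[[0,0,0],[0,0,7.1],0],[[0,0,0],[0,0,7.1],0],[[0,0,0],[0,0,7.1],0],[[0,0,0],[0,0,7.1],0]]'
python3 -m inch '[[[0,0,0],[0,0,7.1],0],[[0,0,0],[0,0,7.1],0],[[0,0,0],[0,0,7.1],0],[[0,0,0],[0,0,7.1],0],[[0,0,0],[0,0,7.1],0],[[0,0,0],[0,0,7.1],0],[[0,0,0],[0,0,7.1],0],[[0,0,0],[0,0,7.1],0],[[0,0,0],[0,0,7.1],0],[[0,0,0],[0,0,7.1],0]]'
python3 -c "
from h import *
to([531,-250,240],-177.4)"
```

```text
clock: 7.8
tool_pos: [454.5, 251.9, 281.3]
ee_rot: [2.349, -2.084, -0.004]
contact_force: [0.5, -0.4, 0.7]
finger_gap: 42.8
clock: 8.63
tool_pos: [454.2, 252.1, 278.1]
ee_rot: [0.685, -3.061, -0.002]
contact_force: [-0.3, -0.3, -0.5]
finger_gap: 42.6
t 8.63 pos [454.2 252.1 278.1] yaw -154.78 zax [-4.8e-03  3.0e-04 -1.0e+00] F [-0.26 -0.31 -0.47] M [-0.047 -0.007 -0.003] gap 42.6 j [ 0.89 -0.17 -0.07 -0.   -1.67 -0.45]
shift tool [ 144.3 -487.1   37.6] turn z 22.62
shift tool after turn [ -54.  -505.1   38.1] full turn rotvec [ 0.08 -0.26 22.62]
```

```bash
python3 -m inch '[[[0,0,0],[0,0,7],0],[[0,0,0],[0,0,7],0],[[0,0,0],[0,0,5],0],[[-0.004,-0.041,0],[0,0,0],0],[[-0.004,-0.041,0],[0,0,0],0],[[-0.004,-0.041,0],[0,0,0],0],[[-0.004,-0.041,0],[0,0,0],0],[[-0.004,-0.041,0],[0,0,0],0],[[-0.004,-0.041,0],[0,0,0],0],[[-0.004,-0.041,0],[0,0,0],0]]'
python3 -c "
from h import *
to([531,-250,250],-177.4)"
```

```text
clock: 9.47
tool_pos: [507.8, -31.4, 273.5]
ee_rot: [0.16, -3.13, -0.001]
contact_force: [0.9, 0.7, 0.8]
finger_gap: 42.8
t 9.47 pos [507.8 -31.4 273.5] yaw -174.14 zax [-7.1e-03  3.0e-04 -1.0e+00] F [0.87 0.74 0.78] M [ 0.026 -0.146  0.021] gap 42.8 j [ 0.33 -0.19 -0.1  -0.   -1.67 -0.23]
shift tool [  -0.9 -219.9   23.3] turn z 3.26
shift tool after turn [ -13.2 -219.4   23.5] full turn rotvec [ 0.05 -0.41  3.26]
```

```bash
python3 -m inch '[[[0,-0.04,0],[0,0,1],0],[[0,-0.04,0.004],[0,0,1],0],[[-0.002,-0.04,0.004],[0,0,1],0],[[-0.002,-0.02,0.004],[0,0,0],0],[[-0.002,0,0],[0,0,0],0],[[-0.002,0,0],[0,0,0],0],[[0,0,0],[0,0,0],0],[[0,0,0],[0,0,0],0],[[0,0,0],[0,0,0],0],[[0,0,0],[0,0,0],0]]'
python3 -c "
from h import *
to([531,-250,250],-177.4)
c=ctrl.calibration('wrist');np.save('c4.npy',c,allow_pickle=True)
cv2.imwrite('pics/w4.png',ctrl.capture('wrist'))"
```

```text
clock: 10.3
tool_pos: [526.0, -181.4, 258.6]
ee_rot: [0.062, -3.133, -0.001]
contact_force: [-0.5, 0.6, 0.7]
finger_gap: 42.6
t 10.3 pos [ 526.  -181.4  258.6] yaw -177.74 zax [-8.4e-03  3.0e-04 -1.0e+00] F [-0.51  0.59  0.72] M [-0.032 -0.027  0.023] gap 42.6 j [ 0.03 -0.07 -0.01 -0.   -1.63  0.01]
shift tool [ -2.4 -68.8   8.5] turn z -0.34
shift tool after turn [ -1.9 -68.8   8.6] full turn rotvec [ 0.04 -0.48 -0.34]
```

View pics/w4.png

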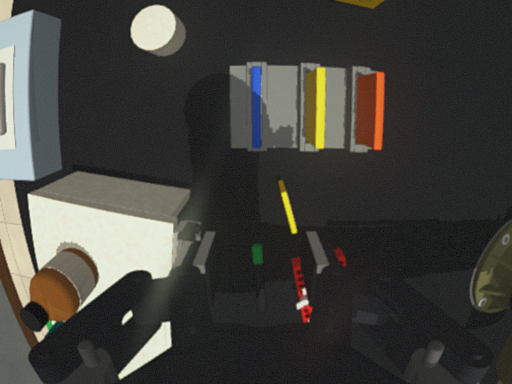

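```bash
python3 -m inch '[[[0,-0.022,0],[0,-0.4,0],0.3],[[0,-0.022,0],[0,0,0],0.3],[[0,-0.02,0],[0,0,0],0.3],[[0,0,0],[0,0,0],0.3],[[0,0,0],[0,0,0],0.3],[[0,0,0],[0,0,0],0.3],[[0,0,0],[0,0,0],0.3],[[0,0,0],[0,0,0],0.3],[[0,0,0],[0,0,0],0.3],[[0,0,0],[0,0,0],0.3]]'
python3 -c "
from h import *
to([531,-250,250],-177.4)
c=ctrl.calibration('wrist');np.save('c5.npy',c,allow_pickle=True)
im=ctrl.capture('wrist')
cv2.imwrite('pics/w5.png',im)
w=cv2.imread('pics/w4.png')
a=cv2.resize(w[55:155,220:300],None,fx=5,fy=5,interpolation=cv2.INTER_CUBIC)
b=cv2.resize(im[115:255,220:300],None,fx=4,fy=4,interpolation=cv2.INTER_CUBIC)
o=np.zeros((560,730,3),np.uint8);o[:500,:400]=a;o[:,405:725]=b;cv2.imwrite('pics/w45.png',o)"
```

```text
clock: 11.18
tool_pos: [530.4, -240.2, 261.2]
ee_rot: [-0.081, 3.137, 0.001]
contact_force: [-0.8, 0.2, 1.2]
finger_gap: 55.7
t 11.18 pos [ 530.4 -240.2  261.2] yaw -177.05 zax [ 0.004   0.0011 -1.    ] F [-0.75  0.19  1.19] M [0.    0.006 0.004] gap 55.7 j [-0.08 -0.01  0.05 -0.   -1.63  0.13]
shift tool [-0.  -9.8 11.2] turn z 0.35
shift tool after turn [-0.1 -9.8 11.2] full turn rotvec [0.05 0.23 0.35]
```

View pics/w5.png

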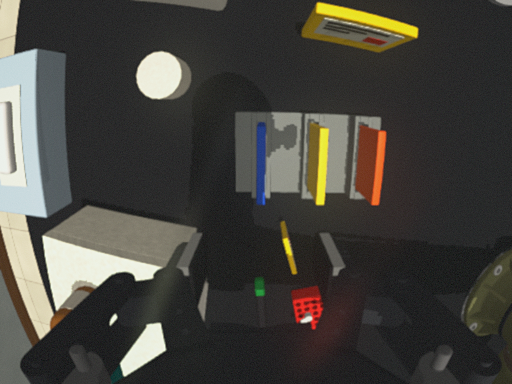

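View pics/w45.png

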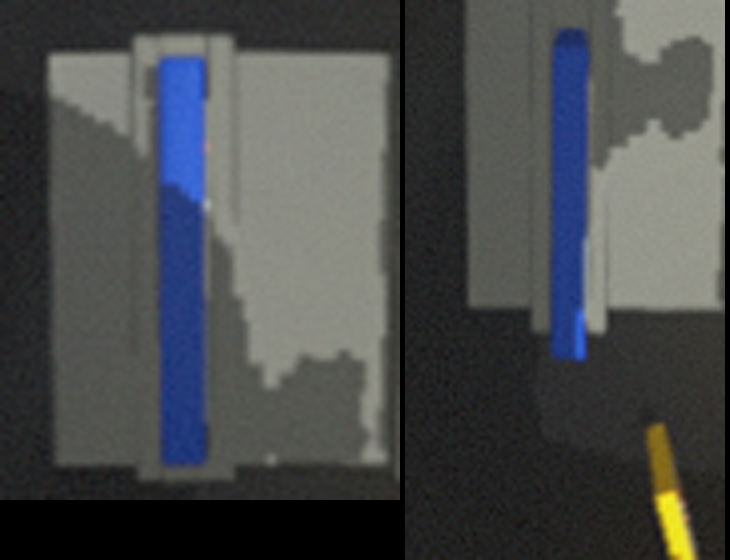

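```bash
python3 - <<'E'
from h import *
c4=np.load('c4.npy',allow_pickle=True).item();c5=np.load('c5.npy',allow_pickle=True).item()
t=ctrl.calibration('top');s=ctrl.calibration('side')
P=[((256.2,66.2),(260.9,126.2),(366.5,198.5),(286.5,289)),((256.5,147.8),(260.8,204.2),(334,200.5),(272.5,260.5))]
E=[]
for a,b,tt,ss in P:
    print(tri([ray(c4,a,1),ray(c5,b,1)]),tri([ray(c5,b,1),ray(s,ss)]),tri([ray(c4,a,1),ray(c5,b,1),ray(t,tt),ray(s,ss)]),atz(ray(c4,a,1),93),atz(ray(c5,b,1),93))
    E.append([atz(ray(c4,a,1),93),atz(ray(c5,b,1),93)])
for k in (0,1):
    d=E[1][k]-E[0][k]; print((E[1][k]+E[0][k])/2,np.degrees(np.arctan2(-d[0],d[1])))
E
```

```text
(array([ 532.8, -291.7,   89. ]), [0.2, 0.2]) (array([ 531.5, -290.9,   92.1]), [1.8, 1.8]) (array([ 532.1, -290.8,   91.6]), [0.8, 1.4, 0.8, 2.3]) [ 532.6 -291.2   93. ] [ 533. -292.   93.]
(array([ 529.2, -212. ,   91.7]), [0.2, 0.2]) (array([ 529.4, -211.8,   89.9]), [0.5, 0.5]) (array([ 529.4, -211.7,   89.7]), [0.1, 0.5, 0.1, 0.5]) [ 529.3 -212.2   93. ] [ 529.  -212.5   93. ]
[ 530.95 -251.7    93.  ] 2.391977387868071
[ 531.   -252.25   93.  ] 2.8803775528476065
```

```bash
python3 -m inch '[[[0,-0.006,0.02],[0,0.2,0.35],-0.3],[[0,-0.006,0.03],[0,0,0],-0.3],[[0,0,0.03],[0,0,0],-0.3],[[0,0,0.03],[0,0,0],-0.3],[[0,0,0.02],[0,0,0],-0.3],[[0,0,0],[0,0,0],-0.3],[[0,0,0],[0,0,0],-0.3],[[0,0,0],[0,0,0],-0.3],[[0,0,0],[0,0,0],-0.3],[[0,0,0],[0,0,0],-0.3]]'
python3 -c "
from h import *
to([531,-252,76],-177.4)
c=ctrl.calibration('wrist')
im=ctrl.capture('wrist')
cv2.imwrite('pics/w6.png',im)"
```

```text
clock: 12.07
tool_pos: [534.0, -252.3, 133.6]
ee_rot: [-0.074, 3.13, -0.004]
contact_force: [-0.1, 0.3, -0.3]
finger_gap: 30.0
t 12.07 pos [ 534.  -252.3  133.6] yaw -177.28 zax [ 0.0108 -0.0026 -0.9999] F [-0.1   0.26 -0.32] M [0.027 0.043 0.013] gap 30.0 j [-0.1   0.03 -0.15  0.   -1.39  0.15]
shift tool [ 3.6  0.7 57.6] turn z 0.12
shift tool after turn [ 3.   0.5 57.6] full turn rotvec [-0.17  0.61  0.12]
```

View pics/w6.png

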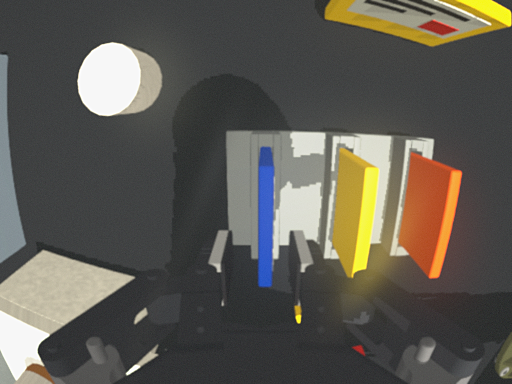

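```bash
python3 -m inch '[[[0.003,0.0005,0],[-0.1,0.5,0],-0.3],[[0,0,0.02],[0,0,0],-0.3],[[0,0,0.02],[0,0,0],-0.3],[[0,0,0.012],[0,0,0],-0.3],[[0,0,0.002],[0,0,0],-0.3],[[0,0,0],[0,0,0],-0.3],[[0,0,0],[0,0,0],-0.3],[[0,0,0],[0,0,0],-0.3],[[0,0,0],[0,0,0],-0.3],[[0,0,0],[0,0,0],-0.3]]'
python3 -c "
from h import *
to([531,-252,76],-177.4)"
```

```text
clock: 12.95
tool_pos: [535.1, -253.5, 88.4]
ee_rot: [-0.075, 3.126, -0.009]
contact_force: [0.5, 0.3, 0.9]
finger_gap: 29.8
t 12.95 pos [ 535.1 -253.5   88.4] yaw -177.24 zax [ 0.0145 -0.0055 -0.9999] F [0.55 0.27 0.87] M [-0.027  0.032  0.021] gap 29.8 j [-0.1   0.05 -0.21  0.   -1.3   0.15]
shift tool [ 4.2  1.8 12.4] turn z 0.16
shift tool after turn [ 4.   1.7 12.4] full turn rotvec [-0.35  0.81  0.16]
```

```bash
python3 -m inch '[[[0.004,0.0017,0],[-0.35,0.8,0.15],-0.3],[[0,0,0],[0,0,0],-0.3],[[0,0,0],[0,0,0],-0.3],[[0,0,0.006],[0,0,0],-0.3],[[0,0,0],[0,0,0],-0.3],[[0,0,0],[0,0,0],-0.3],[[0,0,0.004],[0,0,0],-0.3],[[0,0,0],[0,0,0],-0.3],[[0,0,0],[0,0,0],-0.3],[[0,0,0],[0,0,0],-0.3]]'
python3 -c "
from h import *
to([531,-252,76],-177.4)"
```

```text
clock: 13.78
tool_pos: [530.9, -251.9, 78.3]
ee_rot: [0.071, -3.141, -0.0]
contact_force: [-0.2, 0.6, 0.8]
finger_gap: 29.5
t 13.78 pos [ 530.9 -251.9   78.3] yaw -177.41 zax [-1.e-04  2.e-04 -1.e+00] F [-0.18  0.57  0.8 ] M [ 0.01  -0.035 -0.038] gap 29.5 j [-0.1   0.06 -0.22 -0.   -1.3   0.15]
shift tool [-0.1 -0.1  2.3] turn z -0.01
shift tool after turn [-0.1 -0.1  2.3] full turn rotvec [ 0.01 -0.   -0.01]
```

```bash
python3 -m inch '[[[0,0,0.002],[0,0,0],-0.5],[[0,0,0],[0,0,0],-0.7],[[0,0,0],[0,0,0],-0.8],[[0,0,0],[0,0,0],-0.9],[[0,0,0],[0,0,0],-1],[[0,0,0],[0,0,0],-1],[[0,0,0],[0,0,0],-1],[[0,0,0],[0,0,0],-1],[[0,0,0],[0,0,0],-1],[[0,0,0],[0,0,0],-1]]' 60
python3 -c "
from h import *
to([531,-252,76],-177.4)"
```

```text
clock: 14.62
tool_pos: [531.1, -252.0, 76.4]
ee_rot: [-0.071, 3.14, 0.0]
contact_force: [0.2, -0.3, -0.0]
finger_gap: 8.1
t 14.62 pos [ 531.1 -252.    76.4] yaw -177.4 zax [ 4.e-04  1.e-04 -1.e+00] F [ 0.24 -0.34 -0.04] M [ 0.021 -0.024  0.04 ] gap 8.1 j [-0.1   0.06 -0.22 -0.   -1.29  0.15]
shift tool [0.1 0.  0.4] turn z -0.0
shift tool after turn [0.1 0.  0.4] full turn rotvec [ 0.    0.03 -0.  ]
```

```bash
python3 -m inch '[[[0,0,-0.006],[0,0,0],-1],[[0,0,-0.008],[0,0,0],-1],[[0,0,-0.012],[0,0,0],-1],[[0,0,-0.016],[0,0,0],-1],[[0,0,-0.02],[0,0,0],-1],[[0,0,-0.025],[0,0,0],-1],[[0,0,-0.025],[0,0,0],-1],[[0,0,-0.02],[0,0,0],-1],[[0,0,-0.01],[0,0,0],-1],[[0,0,0],[0,0,0],-1]]' 60
python3 -c "
from h import *
to([540,10,220],172.6)
cv2.imwrite('pics/s7.png',ctrl.capture('side'))"
```

```text
clock: 15.45
tool_pos: [529.2, -252.3, 232.3]
ee_rot: [-0.071, 3.14, -0.001]
contact_force: [0.8, -0.1, -1.1]
finger_gap: 8.2
t 15.45 pos [ 529.2 -252.3  232.3] yaw -177.42 zax [ 4.e-04 -8.e-04 -1.e+00] F [ 0.79 -0.06 -1.1 ] M [-0.017 -0.029 -0.002] gap 8.2 j [-0.1   0.    0.01  0.   -1.58  0.15]
shift tool [-22.6 261.6  12.1] turn z 9.98
shift tool after turn [ 23.1 261.5  12.3] full turn rotvec [-0.05  0.03  9.98]
```

View pics/s7.png

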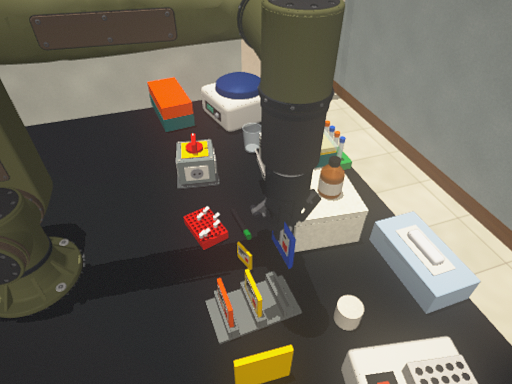

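```bash
python3 -m inch '[[[0.002,0.02,0],[0,0,3.5],-1],[[0.002,0.03,0],[0,0,3.5],-1],[[0.002,0.035,0],[0,0,3],-1],[[0.004,0.035,0],[0,0,0],-1],[[0.004,0.035,0],[0,0,0],-1],[[0.004,0.035,0],[0,0,0],-1],[[0.003,0.025,0],[0,0,0],-1],[[0,0.015,0],[0,0,0],-1],[[0,0,0],[0,0,0],-1],[[0,0,0],[0,0,0],-1]]'
python3 -c "
from h import *
to([545,20,220],172.6)"
```

```text
clock: 16.33
tool_pos: [524.0, -11.6, 214.3]
ee_rot: [-0.221, -3.109, 0.001]
contact_force: [-0.2, 0.2, -1.1]
finger_gap: 8.4
t 16.33 pos [524.  -11.6 214.3] yaw 171.86 zax [-2.520e-02  8.000e-04 -9.997e-01] F [-0.16  0.15 -1.06] M [-0.024 -0.071  0.026] gap 8.4 j [ 0.36 -0.14 -0.16 -0.01 -1.58 -0.5 ]
shift tool [-16.1  34.3  -6.2] turn z -0.74
shift tool after turn [-16.7  34.1  -5.7] full turn rotvec [-0.15 -1.44 -0.73]
```

```bash
python3 -m inch '[[[-0.007,0.015,-0.007],[-0.1,-0.7,-0.4],-1],[[-0.007,0.015,-0.007],[-0.1,-0.7,-0.4],-1],[[0,0,0],[0,0,0],-1],[[0,0,0],[0,0,0],-1],[[0,0,0],[0,0,0],-1],[[0,0,0],[0,0,0],-1],[[0,0,0],[0,0,0],-1],[[0,0,0],[0,0,0],-1],[[0,0,0],[0,0,0],-1],[[0,0,0],[0,0,0],-1]]'
python3 -c "
from h import *
to([545,20,235],172.6)
c=ctrl.calibration('wrist');np.save('c8.npy',c,allow_pickle=True)
im=ctrl.capture('wrist')
cv2.imwrite('pics/w8.png',im)"
```

```text
clock: 17.17
tool_pos: [543.2, 14.8, 225.7]
ee_rot: [-0.207, -3.131, 0.001]
contact_force: [0.1, -0.1, 0.3]
finger_gap: 8.1
t 17.17 pos [543.2  14.8 225.7] yaw 172.45 zax [-3.7e-03 -7.0e-04 -1.0e+00] F [ 0.14 -0.08  0.25] M [ 0.08  -0.014  0.021] gap 8.1 j [ 0.4  -0.11 -0.11 -0.   -1.57 -0.53]
shift tool [-1.1  5.4 -9.3] turn z -0.15
shift tool after turn [-1.2  5.4 -9.3] full turn rotvec [-0.07 -0.21 -0.15]
```

View pics/w8.png

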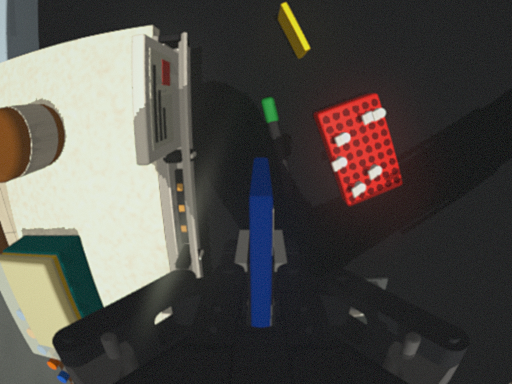

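```bash
python3 -c "
from h import *
w=cv2.imread('pics/w8.png')
k=5;x0,y0=125,130
r=cv2.resize(w[y0:250,x0:280],None,fx=k,fy=k,interpolation=cv2.INTER_CUBIC)
for x in range(130,280,10): cv2.putText(r,str(x),(int((x-x0+.5)*k)-8,8),0,.3,(0,255,0)); cv2.line(r,(int((x-x0+.5)*k),10),(int((x-x0+.5)*k),14),(0,255,0))
for y in range(140,250,10): cv2.putText(r,str(y),(0,int((y-y0+.5)*k)+3),0,.3,(0,0,255))
cv2.imwrite('pics/w8z.png',r)"
```

```text
(no output)
```

View pics/w8z.png

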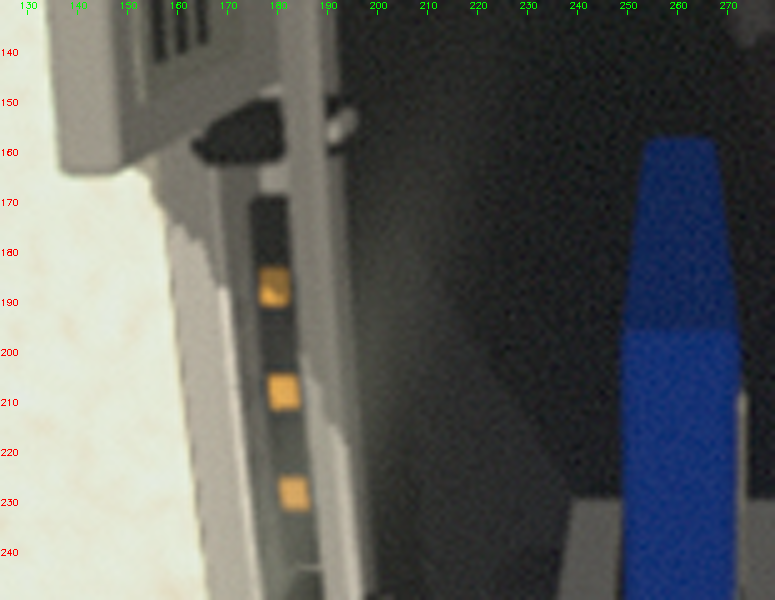

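```bash
python3 - <<'E'
from h import *
c=np.load('c8.npy',allow_pickle=True).item()
t=ctrl.calibration('top');s=ctrl.calibration('side')
for a,tt,ss in [((179.5,186.8),(244.5,167.8),(271.5,189)),((181.5,207.8),(236.2,166.8),(269.5,184.3)),((183.3,228.2),(228,166),(268,180))]:
    print(atz(ray(c,a,1),99),atz(ray(t,tt),99),tri([ray(c,a,1),ray(t,tt)]),tri([ray(c,a,1),ray(s,ss),ray(t,tt)]))
# back edge of bar, lip inner top edge, lip outer
for n,a,z in [('barback',(178,207),99),('lipinner?',(185.5,207),115),('lipouter',(193,207),115),('backwall top inner',(170,207),115),('backplate edge',(163,207),115)]:
    print(n,atz(ray(c,a,1),z))
E
```

```text
[613.1   2.3  99. ] [612.4   5.3  99. ] (array([615. ,   5. ,  89.9]), [1.1, 1.1]) (array([612.8,   4.6,  95.1]), [2.0, 1.8, 0.9])
[615.4  21.9  99. ] [615.2  25.6  99. ] (array([618.1,  25.8,  88.1]), [0.9, 0.9]) (array([615.5,  25. ,  94.2]), [2.2, 2.3, 1.1])
[618.2  41.9  99. ] [617.6  45.7  99. ] (array([620.4,  46. ,  89.7]), [1.1, 1.1]) (array([618.7,  45.6,  92.4]), [2.1, 2.0, 0.6])
barback [618.6  20.7  99. ]
lipinner? [606.5  16.5 115. ]
lipouter [600.   17.3 115. ]
backwall top inner [620.2  14.8 115. ]
backplate edge [626.6  14.  115. ]
```

```bash
python3 - <<'E'
from h import *
c=np.load('c8.npy',allow_pickle=True).item()
o=ctrl.get_obs(); M=R.from_rotvec(o['ee_rot']).as_matrix(); p=o['tool_pos']
for z in (68.4,62.4,-16.6):
  for x in (-4.5,-2.5,0,2.5,4.5): print(x,z,proj(c,p+M@np.array([x,-40,z]),1).round(1))
E
```

```text
-4.5 68.4 [253.  156.1]
-2.5 68.4 [256.1 156.1]
0 68.4 [260.  156.1]
2.5 68.4 [263.9 156.1]
4.5 68.4 [267.  156.1]
-4.5 62.4 [252.8 157.8]
-2.5 62.4 [256.  157.8]
0 62.4 [260.  157.8]
2.5 62.4 [264.  157.8]
4.5 62.4 [267.2 157.8]
-4.5 -16.6 [247.4 196.4]
-2.5 -16.6 [252.9 196.4]
0 -16.6 [259.7 196.4]
2.5 -16.6 [266.5 196.4]
4.5 -16.6 [271.9 196.4]
```

```bash
python3 -c "
from h import *
to([600,22,225],172.65)"
```

```text
t 17.22 pos [543.2  14.8 225.7] yaw 172.45 zax [-3.8e-03 -7.0e-04 -1.0e+00] F [ 0.73 -0.72 -1.07] M [0.009 0.038 0.024] gap 7.9 j [ 0.4  -0.11 -0.11 -0.   -1.57 -0.53]
shift tool [-55.4  14.6   0.5] turn z -0.2
shift tool after turn [-55.4  14.4   0.7] full turn rotvec [-0.07 -0.21 -0.2 ]
```

```bash
python3 -m inch '[[[0,0.014,0],[0,-0.2,-0.2],-1],[[-0.015,0,0],[0,0,0],-1],[[-0.02,0,0],[0,0,0],-1],[[-0.015,0,0],[0,0,0],-1],[[0,0,0],[0,0,0],-1],[[0,0,0],[0,0,0],-1],[[0,0,0],[0,0,0],-1],[[0,0,0],[0,0,0],-1],[[0,0,0],[0,0,0],-1],[[0,0,0],[0,0,0],-1]]'
python3 -c "
from h import *
to([615,23.5,225],172.65)
c=ctrl.calibration('wrist');np.save('c9.npy',c,allow_pickle=True)
im=ctrl.capture('wrist')
cv2.imwrite('pics/w9.png',im)"
```

```text
clock: 18.05
tool_pos: [595.4, 26.5, 226.3]
ee_rot: [0.198, 3.134, 0.001]
contact_force: [-0.3, -0.2, -0.2]
finger_gap: 8.1
t 18.05 pos [595.4  26.5 226.3] yaw 172.78 zax [ 1.7e-03  2.0e-04 -1.0e+00] F [-0.27 -0.2  -0.22] M [-0.02   0.037  0.025] gap 8.1 j [ 0.38  0.03  0.02  0.   -1.56 -0.51]
shift tool [-19.8  -0.5   1.3] turn z 0.13
shift tool after turn [-19.8  -0.5   1.3] full turn rotvec [0.03 0.09 0.13]
```

View pics/w9.png

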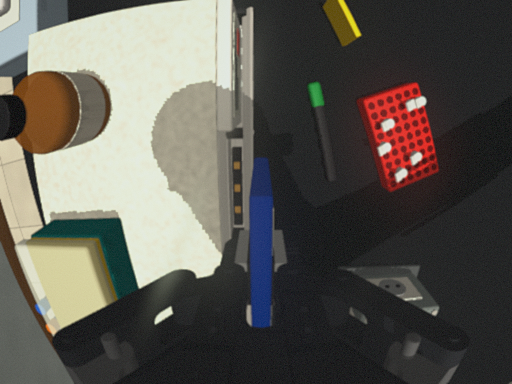

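```bash
python3 -c "
from h import *
w=cv2.imread('pics/w9.png')
k=6;x0,y0=195,115
r=cv2.resize(w[y0:212,x0:280],None,fx=k,fy=k,interpolation=cv2.INTER_CUBIC)
for x in range(200,280,10): cv2.putText(r,str(x),(int((x-x0+.5)*k)-8,8),0,.3,(0,0,255)); cv2.line(r,(int((x-x0+.5)*k),10),(int((x-x0+.5)*k),14),(0,255,0))
for y in range(120,212,10): cv2.putText(r,str(y),(0,int((y-y0+.5)*k)+3),0,.3,(0,0,255))
cv2.imwrite('pics/w9z.png',r)"
```

```text
(no output)
```

View pics/w9z.png

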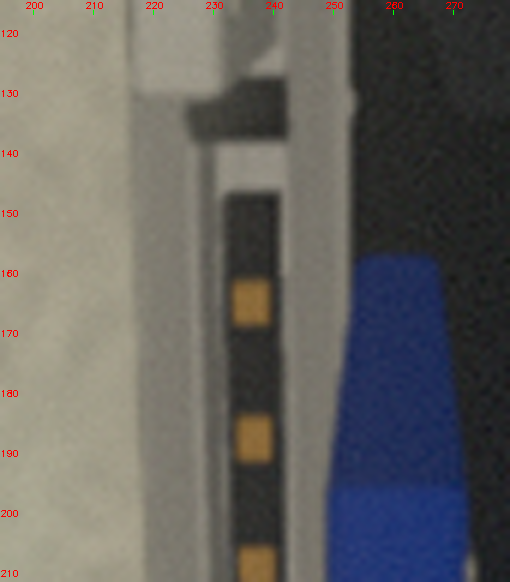

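```bash
python3 - <<'E'
from h import *
c=np.load('c9.npy',allow_pickle=True).item();c8=np.load('c8.npy',allow_pickle=True).item()
for a,b in [((236,164.3),(179.5,186.8)),((236.6,187),(181.5,207.8)),((237.2,208.8),(183.3,228.2))]:
    print(atz(ray(c,a,1),99),tri([ray(c,a,1),ray(c8,b,1)]))
for n,a in [('bar near end',(236,146.5)),('divider inner',(237,137.5))]: print(n,atz(ray(c,a,1),99),atz(ray(c,a,1),121))
for a in [(217.5,170),(229,170),(241.5,170),(251.5,165)]: print(atz(ray(c,a,1),115))
E
```

```text
[613.2   1.5  99. ] (array([613.1,   1.9,  99.2]), [0.4, 0.4])
[615.6  21.5  99. ] (array([615.6,  21.9,  98.5]), [0.2, 0.2])
[618.1  41.5  99. ] (array([618. ,  41.4,  99.8]), [0.2, 0.2])
bar near end [611.  -13.6  99. ] [608.7 -16.5 121. ]
divider inner [609.1 -21.1  99. ] [607.  -23.3 121. ]
[626.9   1.1 115. ]
[617.7   2.3 115. ]
[607.7   3.6 115. ]
[599.2   0.6 115. ]
```

```bash
python3 -c "
from h import *
to([615.6,21.7,225],172.85)"
python3 -m inch '[[[-0.0205,-0.0022,0],[0,0.1,0],-1],[[0,0,0],[0,0,0],-1],[[0,0,0],[0,0,0],-1],[[0,0,0],[0,0,0],-1],[[0,0,0.012],[0,0,0],-1],[[0,0,0.012],[0,0,0],-1],[[0,0,0],[0,0,0],-1],[[0,0,0],[0,0,0],-1],[[0,0,0],[0,0,0],-1],[[0,0,0],[0,0,0],-1]]'
python3 -c "
from h import *
to([615.6,21.7,198],172.85)"
```

```text
t 18.1 pos [595.5  26.5 226.4] yaw 172.78 zax [ 1.8e-03  3.0e-04 -1.0e+00] F [-0.01  0.12 -1.43] M [-0.051 -0.005 -0.008] gap 8.4 j [ 0.38  0.03  0.02  0.   -1.56 -0.51]
shift tool [-20.6  -2.2   1.4] turn z -0.07
shift tool after turn [-20.6  -2.3   1.4] full turn rotvec [ 0.03  0.1  -0.07]
clock: 18.93
tool_pos: [613.4, 22.2, 200.1]
ee_rot: [0.196, 3.135, 0.002]
contact_force: [0.4, -0.0, -0.5]
finger_gap: 8.6
t 18.93 pos [613.4  22.2 200.1] yaw 172.85 zax [ 2.0e-04  1.4e-03 -1.0e+00] F [ 0.42 -0.02 -0.52] M [-0.02   0.02   0.078] gap 8.6 j [ 0.36  0.08  0.03 -0.   -1.52 -0.49]
shift tool [-2.2 -0.3  2.1] turn z 0.0
shift tool after turn [-2.2 -0.3  2.1] full turn rotvec [0.08 0.   0.  ]
```

```bash
python3 -m inch '[[[-0.0022,-0.0003,0],[0,0,0],-1],[[0,0,0],[0,0,0],-1],[[0,0,0],[0,0,0],-1],[[0,0,0.005],[0,0,0],-1],[[0,0,0],[0,0,0],-1],[[0,0,0],[0,0,0],-1],[[0,0,0],[0,0,0],-1],[[0,0,0],[0,0,0],-1],[[0,0,0],[0,0,0],-1],[[0,0,0],[0,0,0],-1]]'
python3 -c "
from h import *
to([615.6,21.7,183.4],172.85)
cv2.imwrite('pics/w10.png',ctrl.capture('wrist'));s=ctrl.capture('side')
cv2.imwrite('pics/s10.png',cv2.resize(s[110:240,210:340],None,fx=4.5,fy=4.5,interpolation=cv2.INTER_CUBIC))"
```

```text
clock: 19.77
tool_pos: [616.3, 21.7, 195.9]
ee_rot: [0.196, 3.133, 0.003]
contact_force: [0.3, 0.1, -1.0]
finger_gap: 8.3
t 19.77 pos [616.3  21.7 195.9] yaw 172.85 zax [ 0.0021  0.0017 -1.    ] F [ 0.27  0.13 -0.99] M [-0.01   0.033 -0.042] gap 8.3 j [ 0.36  0.08  0.03 -0.   -1.51 -0.48]
shift tool [ 0.7 -0.1 12.5] turn z 0.0
shift tool after turn [ 0.7 -0.  12.5] full turn rotvec [0.11 0.11 0.  ]
```

View pics/w10.png

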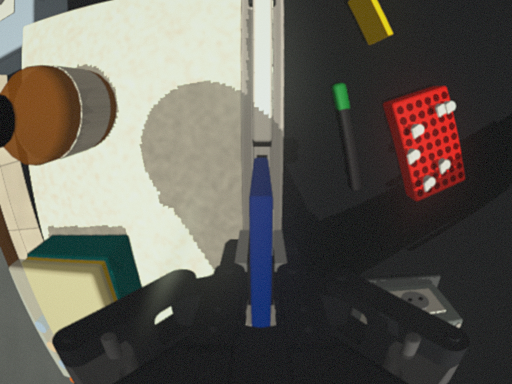

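View pics/s10.png

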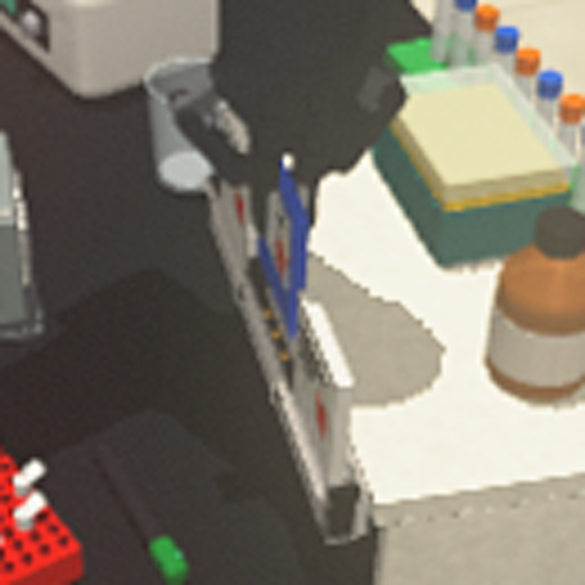

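```bash
python3 -m inch '[[[0.0006,0,0.001],[0.1,0.1,0],-1],[[0,0,0],[0,0,0],-1],[[0,0,0.004],[0,0,0],-1],[[0,0,0],[0,0,0],-1],[[0,0,0.004],[0,0,0],-1],[[0,0,0],[0,0,0],-1],[[0,0,0.004],[0,0,0],-1],[[0,0,0],[0,0,0],-1],[[0,0,0],[0,0,0],-1],[[0,0,0],[0,0,0],-1]]'
python3 -c "
from h import *
to([615.6,21.7,170],172.85)"
```

```text
clock: 20.7
tool_pos: [615.4, 21.7, 180.9]
ee_rot: [-0.196, -3.135, 0.0]
contact_force: [0.4, -0.5, -0.4]
finger_gap: 8.1
t 20.7 pos [615.4  21.7 180.9] yaw 172.85 zax [-8.e-04 -1.e-04 -1.e+00] F [ 0.39 -0.51 -0.4 ] M [ 0.039 -0.018  0.004] gap 8.1 j [ 0.36  0.09  0.   -0.   -1.49 -0.48]
shift tool [-0.2 -0.  10.9] turn z 0.0
shift tool after turn [-0.2 -0.  10.9] full turn rotvec [-0.01 -0.05  0.  ]
```

Bottom edge now ~112.5 mm (2–3 mm inside the flare), no contact. Going on down.

```bash
python3 -m inch '[[[0,0,0.003],[0,0,0],-1],[[0,0,0],[0,0,0],-1],[[0,0,0.003],[0,0,0],-1],[[0,0,0],[0,0,0],-1],[[0,0,0.003],[0,0,0],-1],[[0,0,0],[0,0,0],-1],[[0,0,0.002],[0,0,0],-1],[[0,0,0],[0,0,0],-1],[[0,0,0],[0,0,0],-1],[[0,0,0],[0,0,0],-1]]'
python3 -c "
from h import *
to([615.6,21.7,162],172.85)"
```

```text
clock: 21.53
tool_pos: [615.5, 21.7, 168.9]
ee_rot: [-0.196, -3.135, 0.0]
contact_force: [0.7, -0.6, -1.5]
finger_gap: 8.1
t 21.53 pos [615.5  21.7 168.9] yaw 172.85 zax [-4.e-04 -1.e-04 -1.e+00] F [ 0.66 -0.6  -1.51] M [-0.029  0.051  0.008] gap 8.1 j [ 0.36  0.09 -0.02 -0.   -1.46 -0.48]
shift tool [-0.1 -0.   6.9] turn z 0.0
shift tool after turn [-0.1 -0.   6.9] full turn rotvec [-0.01 -0.03  0.  ]
```

```bash
python3 -m inch '[[[0,0,0.0015],[0,0,0],-1],[[0,0,0],[0,0,0],-1],[[0,0,0.0015],[0,0,0],-1],[[0,0,0],[0,0,0],-1],[[0,0,0.0015],[0,0,0],-1],[[0,0,0],[0,0,0],-1],[[0,0,0],[0,0,0],-1],[[0,0,0],[0,0,0],-1],[[0,0,0],[0,0,0],-1],[[0,0,0],[0,0,0],-1]]'
python3 -c "
from h import *
to([615.6,21.7,162],172.85)
to(None)"
```

```text
clock: 22.37
tool_pos: [616.0, 21.7, 167.4]
ee_rot: [0.195, 3.132, 0.0]
contact_force: [-1.2, 0.3, 1.4]
finger_gap: 8.3
t 22.37 pos [616.   21.7 167.4] yaw 172.88 zax [ 3.1e-03 -1.0e-04 -1.0e+00] F [-1.23  0.31  1.39] M [0.105 0.495 0.019] gap 8.3 j [ 0.36  0.09 -0.02  0.   -1.46 -0.48]
shift tool [ 0.4 -0.   5.4] turn z 0.03
shift tool after turn [ 0.4 -0.   5.4] full turn rotvec [0.01 0.18 0.03]
t 22.37 pos [616.   21.7 167.4] yaw 172.88 zax [ 3.1e-03 -1.0e-04 -1.0e+00] F [-1.23  0.31  1.39] M [0.105 0.495 0.019] gap 8.3 j [ 0.36  0.09 -0.02  0.   -1.46 -0.48]
```

```bash
python3 -m inch '[[[0.0005,0,0.001],[0,0.15,0],-1],[[0,0,0.002],[0,0,0],-1],[[0,0,0.002],[0,0,0],-1],[[0,0,0.002],[0,0,0],-1],[[0,0,0.002],[0,0,0],-1],[[0,0,0.002],[0,0,0],-1],[[0,0,0.002],[0,0,0],-1],[[0,0,0.002],[0,0,0],-1],[[0,0,0.002],[0,0,0],-1],[[0,0,0.002],[0,0,0],-1]]'
python3 -c "
from h import *
to([615.5,21.7,162],172.85)"
```

```text
clock: 23.2
tool_pos: [615.8, 21.6, 160.3]
ee_rot: [0.191, 3.127, -0.001]
contact_force: [-5.9, 0.9, 11.4]
finger_gap: 8.6
t 23.2 pos [615.8  21.6 160.3] yaw 173.0 zax [ 0.009 -0.001 -1.   ] F [-5.92  0.89 11.37] M [ 0.612  2.308 -0.036] gap 8.6 j [ 0.36  0.08 -0.04  0.   -1.44 -0.48]
shift tool [ 0.3  0.  -1.7] turn z 0.15
shift tool after turn [ 0.4  0.  -1.7] full turn rotvec [0.01 0.52 0.15]
```

```bash
python3 -m inch '[[[0.0005,0,0],[0,0.5,0.1],-1],[[0,0,0.0005],[0,0.2,0],-1],[[0,0,0.0005],[0,0.2,0],-1],[[0,0,0.0005],[0,0.1,0],-1],[[0,0,0.0005],[0,0.1,0],-1],[[0,0,0.0005],[0,0.1,0],-1],[[0,0,0.0005],[0,0.1,0],-1],[[0,0,0.0005],[0,0.1,0],-1],[[0,0,0.0005],[0,0.1,0],-1],[[0,0,0.0005],[0,0.1,0],-1]]'
python3 -c "
from h import *
to([615.5,21.7,162],172.85)"
```

```text
clock: 24.03
tool_pos: [616.9, 21.5, 164.1]
ee_rot: [-0.192, -3.126, -0.002]
contact_force: [-2.0, 0.3, 3.9]
finger_gap: 8.3
t 24.03 pos [616.9  21.5 164.1] yaw 172.96 zax [-0.0092  0.0021 -1.    ] F [-2.04  0.27  3.94] M [ 0.194  0.737 -0.061] gap 8.3 j [ 0.36  0.1  -0.01 -0.01 -1.47 -0.48]
shift tool [1.4 0.  2.1] turn z 0.11
shift tool after turn [1.4 0.  2.1] full turn rotvec [ 0.06 -0.54  0.11]
```

```bash
python3 -m inch '[[[0.001,0,0.001],[0,-0.4,0.1],-1],[[0.0004,0,0.0015],[0,0,0],-1],[[0.0003,0,0.0015],[0,0,0],-1],[[0,0,0.0015],[0,0,0],-1],[[0,0,0.0015],[0,0.05,0],-1],[[0,0,0.0015],[0,0.05,0],-1],[[0,0,0.0015],[0,0.05,0],-1],[[0,0,0.0015],[0,0.05,0],-1],[[0,0,0.0015],[0,0.05,0],-1],[[0,0,0.0015],[0,0.05,0],-1]]'
python3 -c "
from h import *
to([615.5,21.7,162],172.85)"
```

```text
clock: 24.87
tool_pos: [616.2, 21.5, 160.4]
ee_rot: [0.192, 3.133, 0.001]
contact_force: [-5.2, 1.1, 8.8]
finger_gap: 8.3
t 24.87 pos [616.2  21.5 160.4] yaw 172.98 zax [ 2.7e-03  6.0e-04 -1.0e+00] F [-5.21  1.11  8.83] M [ 0.461  1.834 -0.065] gap 8.3 j [ 0.36  0.09 -0.03  0.   -1.45 -0.48]
shift tool [ 0.8  0.1 -1.6] turn z 0.13
shift tool after turn [ 0.8  0.1 -1.6] full turn rotvec [0.06 0.15 0.13]
```

```bash
python3 -m inch '[[[0.0006,0,0.0011],[0,0.05,0.1],-1],[[0.0006,0,0.0011],[0,0,0],-1],[[0.0004,0,0.0011],[0,0,0],-1],[[0.0003,0,0.0011],[0,0,0],-1],[[0.0002,0,0.0011],[0,0,0],-1],[[0.0002,0,0.0011],[0,0,0],-1],[[0.0002,0,0.0011],[0,0,0],-1],[[0.0002,0,0.0011],[0,0,0],-1],[[0.0002,0,0.0011],[0,0,0],-1],[[0.0002,0,0.0011],[0,0,0],-1]]'
python3 -c "
from h import *
to([615.5,21.7,162],172.85)"
```

```text
clock: 25.7
tool_pos: [615.3, 21.6, 161.9]
ee_rot: [0.191, 3.12, 0.001]
contact_force: [-3.9, 0.6, 6.9]
finger_gap: 8.3
t 25.7 pos [615.3  21.6 161.9] yaw 173.0 zax [ 1.610e-02 -3.000e-04 -9.999e-01] F [-3.93  0.57  6.91] M [0.248 1.233 0.007] gap 8.3 j [ 0.36  0.08 -0.05  0.01 -1.43 -0.49]
shift tool [-0.2  0.1 -0.1] turn z 0.15
shift tool after turn [-0.2  0.1 -0.1] full turn rotvec [0.1  0.92 0.15]
```

```bash
python3 -m inch '[[[-0.0003,0,0.0012],[0,0.4,0.1],-1],[[0,0,0.0012],[0,0.3,0],-1],[[0,0,0.0012],[0,0.2,0],-1],[[0,0,0.0012],[0,0.1,0],-1],[[0,0,0.0012],[0,0.1,0],-1],[[0,0,0.0012],[0,0.1,0],-1],[[0,0,0.0012],[0,0.1,0],-1],[[0,0,0.0012],[0,0.1,0],-1],[[0,0,0.0012],[0,0.1,0],-1],[[0,0,0.0012],[0,0.1,0],-1]]'
python3 -c "
from h import *
to([615.5,21.7,162],172.85)
cv2.imwrite('pics/w11.png',ctrl.capture('wrist'));s=ctrl.capture('side')
cv2.imwrite('pics/s11.png',cv2.resize(s[110:240,170:340],None,fx=4.5,fy=4.5,interpolation=cv2.INTER_CUBIC))
t=ctrl.capture('top');cv2.imwrite('pics/t11.png',t)
to(None)"
```

```text
clock: 26.53
tool_pos: [616.6, 21.5, 161.3]
ee_rot: [-0.191, -3.133, -0.003]
contact_force: [-3.3, 1.3, 7.4]
finger_gap: 8.3
t 26.53 pos [616.6  21.5 161.3] yaw 173.02 zax [-0.0023  0.0021 -1.    ] F [-3.35  1.27  7.39] M [ 0.335  1.437 -0.047] gap 8.3 j [ 0.36  0.1  -0.02 -0.   -1.45 -0.48]
shift tool [ 1.1  0.1 -0.7] turn z 0.17
shift tool after turn [ 1.1  0.1 -0.7] full turn rotvec [ 0.11 -0.14  0.17]
t 26.68 pos [616.5  21.5 161.2] yaw 173.02 zax [-0.0023  0.0021 -1.    ] F [-3.51  1.4   7.62] M [ 0.338  1.35  -0.028] gap 8.2 j [ 0.36  0.1  -0.02 -0.   -1.45 -0.48]
```

View pics/w11.png

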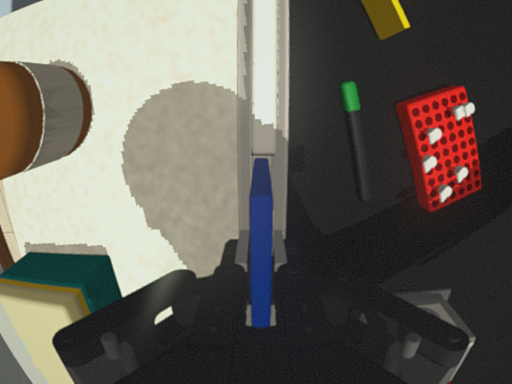

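View pics/s11.png

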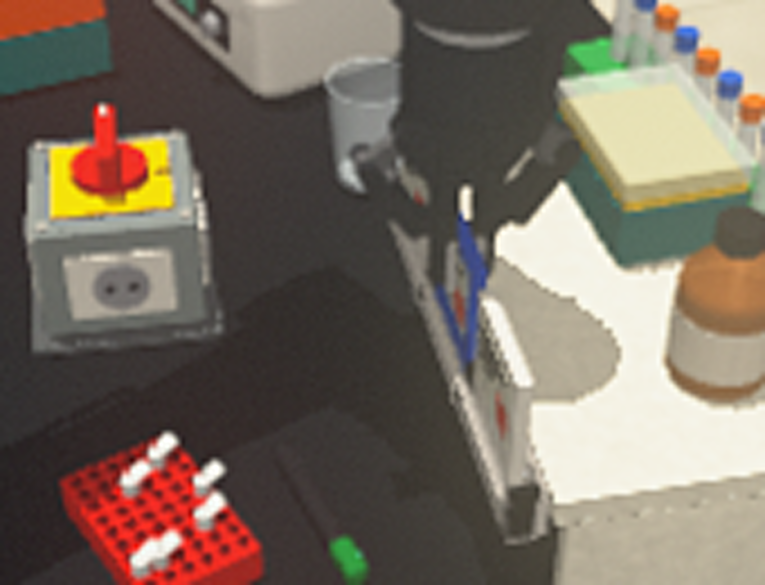

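View pics/t11.png

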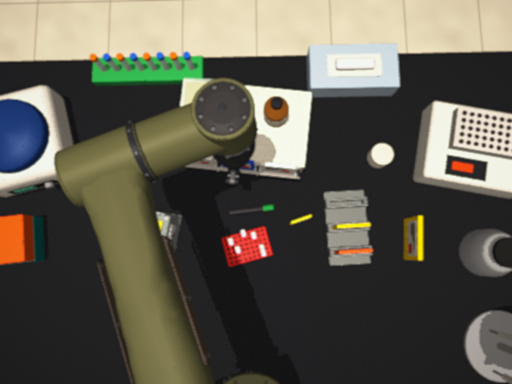

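```bash
python3 - <<'E'
from h import *
c=ctrl.calibration('wrist');o=ctrl.get_obs(); M=R.from_rotvec(o['ee_rot']).as_matrix(); p=o['tool_pos']
for z in (-20.6,-18.6,-16.6,-14.6): print(z,[proj(c,p+M@np.array([x,-40,z]),1).round(1) for x in (-4.5,4.5)])
ims=[cv2.imread(f'pics/w{i}.png') for i in (8,9,11)]
print([[im[y,255:266].mean(0).round().astype(int).tolist() for y in range(190,203)] for im in ims])
w=np.hstack([cv2.resize(im[145:215,235:287],None,fx=5,fy=5,interpolation=cv2.INTER_CUBIC) for im in ims]);cv2.imwrite('pics/slip.png',w)
E
```

```text
-20.6 [array([247. , 199.8]), array([272.4, 199.8])]
-18.6 [array([247.2, 198. ]), array([272.2, 198. ])]
-16.6 [array([247.5, 196.3]), array([272. , 196.3])]
-14.6 [array([247.7, 194.7]), array([271.8, 194.7])]
[[[86, 38, 19], [86, 39, 17], [86, 38, 17], [87, 39, 20], [86, 38, 19], [93, 41, 20], [105, 45, 21], [112, 49, 21], [115, 51, 24], [115, 48, 18], [116, 50, 22], [116, 48, 19], [116, 49, 20]], [[89, 46, 33], [89, 47, 34], [88, 46, 32], [89, 47, 35], [89, 46, 34], [95, 48, 34], [106, 52, 35], [114, 54, 36], [116, 55, 35], [117, 55, 35], [118, 56, 35], [117, 55, 35], [117, 54, 34]], [[91, 53, 43], [91, 52, 42], [91, 53, 44], [90, 52, 42], [91, 52, 43], [95, 53, 41], [108, 56, 43], [115, 58, 43], [117, 59, 44], [117, 59, 42], [118, 59, 43], [118, 59, 42], [118, 59, 42]]]
```

View pics/slip.png

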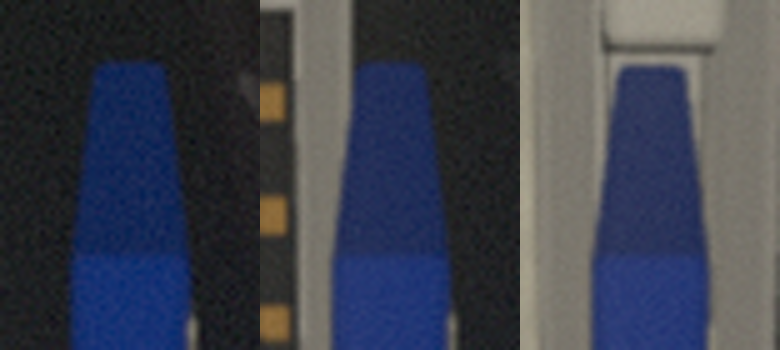

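```bash
python3 -c "
from h import *
to(None)
print(ctrl.close_job())
to(None)"
```

```text
t 26.68 pos [616.5  21.5 161.2] yaw 173.02 zax [-0.0023  0.0021 -1.    ] F [-3.51  1.4   7.62] M [ 0.338  1.35  -0.028] gap 8.2 j [ 0.36  0.1  -0.02 -0.   -1.45 -0.48]
the job is handed in; nothing more can be done
None
the job is handed in; nothing more can be done
```

I handed the job in at 26.7 s, with the blue label in the empty bay and the gripper still holding it pressed home.

**Isolator:** I turned the red handle about 88° anticlockwise and let go. The pictures afterwards show its white mark at the off circle.

**Label:** I lifted the blue label straight out of the stand. It went down into the bay between the two white labels with its screen facing outwards.

**Last checks:**
- **Contact bar:** by the tool height it is pressed about 6 mm, and by the steady upward force (7.6 N plus the label's weight) about 5.5 mm. The two differ slightly, but both are above the 4.5 mm asked.
- **Grip:** the label has not slipped, as its top corner sits at the same pixel row before and after pressing. It stands upright to about 0.2°.
- **Other things:** the orange and yellow labels and the small items still in view had not visibly moved in the last pictures.

**Less tidy points:**
- While I was finding the depth, the first push took the bar close to its stop, with 11 N upwards and 6 N sideways. I eased off after that.
- A sideways force of about 3.5 N remains, probably friction on the bar or light contact with the slot wall.

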